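Change over the insulators on the withstand-test electrodes

TASK

First lift the tested smooth sleeve off the brass electrode plate it stands on and stand it upright in the grey tray. Then stand the three ribbed post insulators upright in the middle of their plates, in this order: the shortest on the smallest plate, the medium one on the medium plate, and last the tallest on the largest plate. The ceramic chips, so set each piece down without dropping or toppling it, and leave the spare sleeve and the steel weight standing on the bench where they are.

Things in the scene. Friction and masses are not known exactly. Their poses are not given: they have to be found in the camera images.
- sleeve_tested_mid (a point): the tested sleeve: smooth brown-glazed ceramic cylinder with a dark bore in its top, 44 mm diameter, 60 mm tall, standing at the start on one of the three brass plates (any of them, up to about 10 mm off its centre). The point is on its axis half-way up, 30 mm above its underside; z is up along the axis.
- post_short_mid (a point): the shortest of the three ribbed brown-glazed ceramic post insulators: an upright round post 50 mm tall, 3 ribs of 40 mm diameter (the ribs' rims are what fingers close on, from 12 mm above its foot to 10 mm below its top), aluminium foot 34 mm across and a narrower aluminium cap 22 mm across on top. Starts standing on the bench. The point is on its axis half-way up, 25 mm above its underside; z is up along the post.
- post_medium_mid (a point): the medium one of the three ribbed brown-glazed ceramic post insulators: an upright round post 70 mm tall, 4 ribs of 48 mm diameter (the ribs' rims are what fingers close on, from 12 mm above its foot to 10 mm below its top), aluminium foot 42 mm across and a narrower aluminium cap 26 mm across on top. Starts standing on the bench. The point is on its axis half-way up, 35 mm above its underside; z is up along the post.
- post_tall_mid (a point): the tallest of the three ribbed brown-glazed ceramic post insulators: an upright round post 92 mm tall, 6 ribs of 56 mm diameter (the ribs' rims are what fingers close on, from 12 mm above its foot to 10 mm below its top), aluminium foot 50 mm across and a narrower aluminium cap 31 mm across on top. Starts standing on the bench. The point is on its axis half-way up, 46 mm above its underside; z is up along the post.
- plate_small_top (a point): the smallest of the three round brass electrode plates, 66 mm diameter and 12 mm thick, fixed flat on the bench, with a low connection lug at its rim (reaching 20 mm beyond it, not above the plate). The point is the centre of its top face, 12 mm above the bench; z is up.
- plate_medium_top (a point): the medium one of the three round brass electrode plates, 88 mm diameter and 12 mm thick, fixed flat on the bench, with a low connection lug at its rim (reaching 20 mm beyond it, not above the plate). The point is the centre of its top face, 12 mm above the bench; z is up.
- plate_large_top (a point): the largest of the three round brass electrode plates, 112 mm diameter and 12 mm thick, fixed flat on the bench, with a low connection lug at its rim (reaching 20 mm beyond it, not above the plate). The point is the centre of its top face, 12 mm above the bench; z is up.
- tray_in (a point): shallow square grey plastic tray for tested pieces, fixed on the bench, 120 x 120 mm outside, walls 4 mm thick and 16 mm high, floor 4 mm thick. The point is the centre of its inner floor; x and y run along its sides, z is up.
- sleeve_spare_mid (a point): a spare sleeve, identical to the tested one but standing directly on the bench: to be left alone. The point is on its axis half-way up, 30 mm above its underside.
- weight_mid (a point): a polished steel test weight with a knob on top, 42 mm diameter, 55 mm tall, standing on the bench: to be left alone. The point is on its axis half-way up.
Not all that is in view belongs to the job. What is shaped like the part that bears sleeve_tested_mid but turquoise is not meant.

How it is judged (in metres and radians):
On the way, in this order (a step that is already met when the one before it is completed fails the run):
1. the tested sleeve stands upright in the tray, released (x of sleeve_tested_mid in the frame of tray_in between -0.036 and 0.036 m and y of sleeve_tested_mid in the frame of tray_in between -0.036 and 0.036 m and z of sleeve_tested_mid in the frame of tray_in between 0.026 and 0.034 m and angle between sleeve_tested_mid's own z axis and vertical below 0.12 rad and contact force between the fingers and sleeve_tested below 0.1 N and linear speed of sleeve_tested below 0.03 m/s and angular speed of sleeve_tested below 0.3 rad/s), for 0.2 s.
2. the shortest post stands on the smallest plate, released (horizontal distance between post_short_mid and plate_small_top below 0.012 m and z of post_short_mid in the frame of plate_small_top between 0.021 and 0.029 m and angle between post_short_mid's own z axis and vertical below 0.12 rad and contact force between the fingers and post_short below 0.1 N and linear speed of post_short below 0.03 m/s and angular speed of post_short below 0.3 rad/s), for 0.2 s.
3. the medium post stands on the medium plate, released (horizontal distance between post_medium_mid and plate_medium_top below 0.012 m and z of post_medium_mid in the frame of plate_medium_top between 0.031 and 0.039 m and angle between post_medium_mid's own z axis and vertical below 0.12 rad and contact force between the fingers and post_medium below 0.1 N and linear speed of post_medium below 0.03 m/s and angular speed of post_medium below 0.3 rad/s), for 0.2 s.
4. the tallest post stands on the largest plate, released (horizontal distance between post_tall_mid and plate_large_top below 0.012 m and z of post_tall_mid in the frame of plate_large_top between 0.042 and 0.05 m and angle between post_tall_mid's own z axis and vertical below 0.12 rad and contact force between the fingers and post_tall below 0.1 N and linear speed of post_tall below 0.03 m/s and angular speed of post_tall below 0.3 rad/s), for 0.2 s.
At the end, for the whole second after the job is handed in: Sleeve upright on the tray floor (within 36 mm of its centre along each side); shortest, medium, tallest post upright on the smallest, medium, largest plate, within 12 mm of its centre; all released and at rest; spare sleeve and weight standing within 25 mm of where they were (all of step 1 and all of step 2 and all of step 3 and all of step 4 and distance of each of sleeve_spare_mid, weight_mid from where it was at the start of the episode below 0.025 m and angle between each of sleeve_spare_mid, weight_mid's own z axis and vertical below 0.12 rad); the robot touches nothing.
It fails at once if a ceramic piece is toppled (leans more than 0.6 rad) (angle between any of post_short_mid, post_medium_mid, post_tall_mid, sleeve_tested_mid's own z axis and vertical above 0.6 rad).
It fails at once if a ceramic piece is dropped (moves faster than 0.5 m/s out of the fingers) ((linear speed of post_short above 0.5 m/s and contact force between the fingers and post_short below 0.05 N) or (linear speed of post_medium above 0.5 m/s and contact force between the fingers and post_medium below 0.05 N) or (linear speed of post_tall above 0.5 m/s and contact force between the fingers and post_tall below 0.05 N) or (linear speed of sleeve_tested above 0.5 m/s and contact force between the fingers and sleeve_tested below 0.05 N)).
It fails at once if the spare sleeve or the weight is shifted more than 25 mm or knocked over (distance of any of sleeve_spare_mid, weight_mid from where it was at the start of the episode above 0.025 m or angle between any of sleeve_spare_mid, weight_mid's own z axis and vertical above 0.5 rad).
It also fails if it takes over 120 s, if anything falls off the work surface, if the arm or the gripper's body presses on something with over 40 N, if the wrist force passes 120 N, or if a joint passes its speed limit or range.

ROBOT

A 6-joint arm with a two-finger parallel gripper is mounted at the origin on the work surface. World frame = base frame: x ahead of the robot, y to its left, z up, the work surface at z = 0. Lengths are in mm, angles in rad, forces in N, time in s.
With the tool pointing down it reaches from about 375 to 825 mm from the base axis. Payload 5.5 kg.
Tool frame: the origin (TCP) lies on the centre line of the jaws, within the pads' length; the fingertips stand 19 mm ahead of it and the grasp point (between the pads) is the TCP; z points along the fingers, y is the line along which they close (so a half turn about z gives the same grasp; the last joint's range is limited). The gripper opens to 85 mm and grips with 20 to 120 N. Pads are 22 mm wide; open, the fingers measure 114 mm over their backs; the gripper's body (76 mm by 85 mm) begins 54 mm behind the grasp point. The pads swing forward as they close: fully open they stand 13 mm farther back than shut.
Start: joints at [-1.254, 0.314, -0.047, 1.21, 0, 1.571], TCP at [186.913, -570.139, 250.299] pointing down, gripper open.
Joint ranges: [-2.67, 2.67], [-0.69, 1.73], [-1.03, 1.25], [-2.08, 2.16], [-1.42, 1.45], [-3.14, 3.14]. Speed limits (rad/s): [2.39, 2.39, 3.01, 3.14, 3.14, 3.14].

INTERFACE

Orientations are given as a unit quaternion [w, x, y, z].
In Python, from workcell import * gives the robot as it stands. The module is installed in compiled form; this text tells all that it offers.
- The arm moves only by the tool send_rows, never from a script. Its argument "increments" is one flat list of numbers, 5 for each row, row after row: the shift along the tool's x, y, z in m, then the turn about the tool's z in rad, then the opening in per cent of the stroke, from 0 (shut) to 100 (fully open). A call has 1 to 10 rows; each row shifts and turns the commanded pose from where the row before left it, along the tool's axes as they then stand; what a row does not reach is not made up. A row lasts 1/10 s, in which the tool goes at most 50 mm and 8.59 degrees, less where a joint would pass 70% of its speed; a pose out of reach is approached as far as the arm can. A call is refused whole if a number of a shift passes 0.05 or a number of a turn 0.15, either way. A call with a gripper value outside its range is refused whole. The fingers move at their own pace and stop on an object; "force" is the grip in N (left out, the last holds). Time passes only in rows, so rows that do not move let the fingers close. It gives the time, the measured TCP pose, the force, the opening and the grip force at its end, in the units of the state.
- state(): the state, without advancing time (a new reading comes with each control period).
- capture(name): name is "scene" or "side" or "wrist"; returns a dict with "frame" (400x640x3 uint8, red, green, blue), "K" (3x3 intrinsics, pixels), "position" and "rotation" of the camera in the world; the wrist camera has in their place "T_tool_cam" (4x4, takes a point from camera to tool coordinates, whose origin is the TCP and whose axes are the flange's). Camera axes: x right, y down, z forward; pixel columns grow to the right and rows downward; lengths in mm; the calibration is good to about 2 mm. The wrist camera is an equidistant fisheye: a pixel r from the principal point sees the ray r / f radians off the axis. A picture is of the moment at which its call begins: read the wrist's pose just before it. There is no depth.
- hand_in(): hands the job in; it is judged then, once.
Trained networks look in a picture, given as the dict that the camera call returned (one of the last four; its "shot" number tells which), for a name from the list of things; names that differ only in an ending like _2 or _b are one class to them, and where a whole thing is asked for, a point or a joint stands for the part that bears it (a point fixed in the world has none). Each returns a list of dicts, best first, with "p" (0 to 1); they miss things now and then, are a little off and sometimes report something else, mostly with a low value. They report only what shows in the picture. A call takes as long as a camera call. They do not tell look-alikes from the thing itself.
- search_frame(name, picture): "location" ([x, y, z] in mm, in world coordinates, good to about 4 mm: the middle of the surface that is visible of it).
The state is a dict: "time_s": time; "joints": joint angles; "dq": joint speeds; "joint_torque": joint torques, N m; "position": TCP position; "eef_rot": TCP orientation; "wrist_force": force on the tool from outside, world axes, zero at the start; "moment": the same for the moment, N m; "finger_gap": finger opening in mm; "finger_force": force on a finger pad.
Only numpy, scipy, OpenCV 4.12 (cv2) and the standard library are available. Lean on these libraries where they do the work, as an engineer would, in place of code of your own. Each camera call takes 0.05 s, during which the arm holds its last target. There are 200 camera calls.

## Working session

There is one attempt and no reset: what is moved stays moved. The work goes in short steps, Python scripts to look and compute and a tool call to move; the robot and the scene stay as the last step left them, time stands still between calls to the robot, and variables do not carry over. Pictures are saved under pics/ and viewed, at most 14 in all, crops included, and the job is handed in when it is done.

Besides the shell and the picture viewer there is one more tool, called after "Emit:" by a JSON object that holds its "op" and its "data", one argument or row to a line. send_rows: Moves the arm, as the interface text tells. Its arguments: {"type":"object","properties":{"increments":{"type":"array","items":{"type":"number"}},"force":{"type":"number"}},"required":["increments"]}

```bash
mkdir -p pics
python3 - <<'E'
from workcell import *
import cv2
s=state();print(s["time_s"],s["position"],s["eef_rot"],s["finger_gap"])
for n in("scene","side"):
    c=capture(n);cv2.imwrite(f"pics/{n}0.png",c["frame"][:,:,::-1])
    print(n,c["K"],c["position"],c["rotation"])
    for k in "sleeve_tested_mid post_short_mid post_medium_mid post_tall_mid plate_small_top plate_medium_top plate_large_top tray_in sleeve_spare_mid weight_mid".split():
        print(k,[(d["location"],round(d["p"],2)) for d in search_frame(k,c)][:4])
E
```

```text
0.0 [ 186.74712307 -569.6202832   249.43006674] [-8.48066161e-04  9.87479503e-01  1.57745025e-01 -1.41725249e-04] 85.17293298849697
scene [[460.00725009   0.         327.321536  ]
 [  0.         460.00725009 205.22295763]
 [  0.           0.           1.        ]] [1024.14132259  994.26092633  910.90064853] [-0.11125879  0.19583763  0.87092117 -0.43676701]
sleeve_tested_mid [([509.6, 15.5, 44.9], 0.82), ([463.9, -92.0, 55.0], 0.8), ([575.2, -116.9, 45.6], 0.49)]
post_short_mid [([636.1, 211.0, 37.7], 0.61)]
post_medium_mid [([593.6, -205.7, 41.2], 0.75)]
post_tall_mid [([500.1, -432.1, 51.5], 0.81)]
plate_small_top [([452.0, 107.9, 10.7], 0.79), ([368.7, -265.7, 2.2], 0.7)]
plate_medium_top [([478.0, -90.4, 12.9], 0.64), ([449.0, 109.0, 9.0], 0.56)]
plate_large_top [([376.1, 310.4, 8.3], 0.94)]
tray_in [([373.8, -262.4, 2.3], 0.61)]
sleeve_spare_mid [([667.5, 36.1, 39.0], 0.53)]
weight_mid [([490.6, 416.8, 31.7], 0.73)]
side [[383.47873944   0.         322.63342401]
 [  0.         383.47873944 197.27458241]
 [  0.           0.           1.        ]] [357.54186308 813.13967009 714.65863894] [ 0.03704828 -0.0785489   0.89993509 -0.42728718]
sleeve_tested_mid [([460.2, -89.7, 56.6], 0.8), ([571.9, -115.7, 43.2], 0.72), ([508.5, 19.9, 47.0], 0.62), ([354.9, -86.5, 43.9], 0.57)]
post_short_mid [([628.8, 215.5, 32.6], 0.56)]
post_medium_mid [([580.3, -207.6, 53.1], 0.57)]
post_tall_mid [([489.6, -426.3, 52.9], 0.67)]
plate_small_top [([442.9, 103.2, 11.4], 0.96)]
plate_medium_top [([468.8, -84.0, 7.1], 0.73), ([371.8, -260.7, 1.5], 0.64)]
plate_large_top [([370.8, 314.6, 15.2], 0.97)]
tray_in [([373.9, -258.0, 3.0], 0.81), ([445.3, 100.2, 11.9], 0.65)]
sleeve_spare_mid [([660.1, 38.2, 40.3], 0.58)]
weight_mid [([480.2, 414.8, 28.8], 0.64)]
```

View pics/scene0.png

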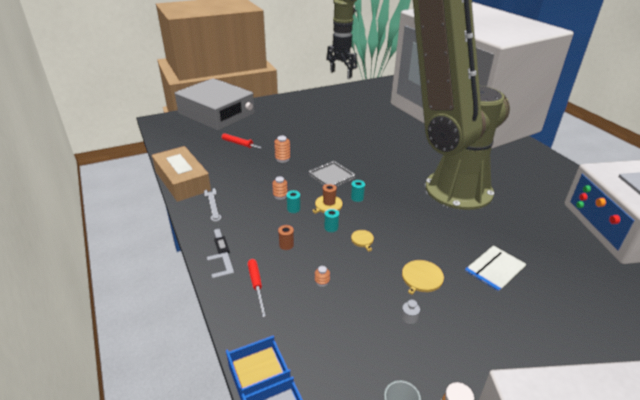

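View pics/side0.png

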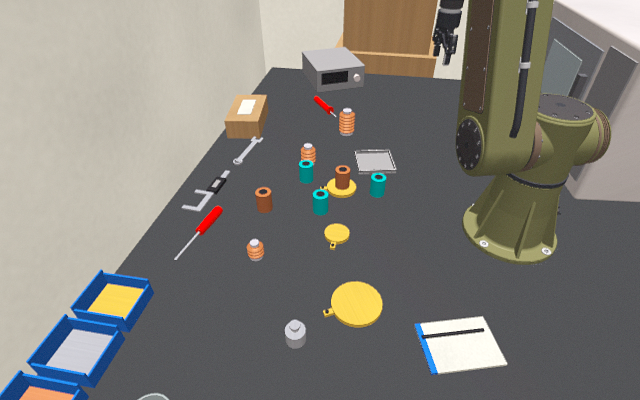

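Both views show the tested brown sleeve on the medium plate, which is at scene px (329,195) and side px (342,178). There are three turquoise decoys around it. The tray is just beyond, and the spare sleeve is at scene px (286,237).

```bash
cat > h.py <<'E'
from workcell import *
import numpy as np, cv2
from scipy.spatial.transform import Rotation as R
from scipy.optimize import minimize
def pose():
    s=state();q=s["eef_rot"];return s,np.array(s["position"]),R.from_quat([q[1],q[2],q[3],q[0]]).as_matrix()
def go(x,y,z,yaw=None):
    "print remaining tool-frame shift (m) and turn to TCP target in mm"
    s,p,M=pose();d=M.T@(np.array([x,y,z])-p);cur=np.arctan2(M[1,0],M[0,0])
    t=0 if yaw is None else (cur-yaw+np.pi/2)%np.pi-np.pi/2
    print("t",round(s["time_s"],2),"pos",p.round(1),"yaw",round(cur,3),"j",np.round(s["joints"],2),"gap",round(s["finger_gap"],1),"F",np.round(s["wrist_force"],1))
    print("d_tool mm",d.round(1),"turn",round(t,3))
def wrist(name=None):
    s,p,M=pose();c=capture("wrist");c["M"]=M;c["p"]=p
    if name: cv2.imwrite(f"pics/{name}.png",c["frame"][:,:,::-1])
    return c
def proj(c,P):
    P=np.atleast_2d(P).astype(float);K=c["K"]
    if "T_tool_cam" in c:
        T=np.linalg.inv(c["T_tool_cam"]);q=(P-c["p"])@c["M"];q=q@T[:3,:3].T+T[:3,3]
        r=np.hypot(q[:,0],q[:,1]);th=np.arctan2(r,q[:,2]);n=q[:,:2]/np.maximum(r,1e-9)[:,None]*th[:,None]
    else:
        w,x,y,z=c["rotation"];q=R.from_quat([x,y,z,w]).inv().apply(P-c["position"]);n=q[:,:2]/q[:,2:]
    return n*[K[0,0],K[1,1]]+K[:2,2]
def ring(x,y,z,r):
    a=np.linspace(0,2*np.pi,48,endpoint=False);return np.c_[x+r*np.cos(a),y+r*np.sin(a),0*a+z]
COL={"brown":((0,90,25),(14,255,175)),"gold":((18,110,90),(32,255,255)),"orange":((3,60,60),(16,255,255)),"any":((0,50,25),(32,255,255))}
def fit(c,x,y,rings,col):
    "rings: [(z,r)..]; silhouette fit -> xy, residual IoU"
    hsv=cv2.cvtColor(c["frame"],cv2.COLOR_RGB2HSV);m=cv2.inRange(hsv,*map(np.array,COL[col]))
    def hull(x,y,g=1): return cv2.convexHull(proj(c,np.vstack([ring(x,y,z,r*g) for z,r in rings])).astype(np.float32))
    S=16
    def sil(h,im=None):
        im=np.zeros(m.shape,np.uint8);cv2.fillConvexPoly(im,np.round(h*S).astype(np.int32),255,cv2.LINE_AA,4);return im
    m=cv2.bitwise_and(m,sil(hull(x,y,1.7)))
    m=cv2.morphologyEx(m,cv2.MORPH_CLOSE,np.ones((3,3)))
    n,l,st,_=cv2.connectedComponentsWithStats(m)
    if n<2: return None
    m=(l==1+np.argmax(st[1:,4])).astype(np.uint8)*255
    cs=cv2.findContours(m,0,2)[0];mm=m*0;cv2.drawContours(mm,cs,-1,255,-1);mm=mm.astype(float)
    f=lambda v:np.abs(sil(hull(*v)).astype(float)-mm).sum()/mm.sum()
    o=minimize(f,[x,y],method="Nelder-Mead",options=dict(initial_simplex=[[x,y],[x+12,y],[x,y+12]],xatol=.1))
    return o.x.round(1),round(o.fun,3)
OBJ=dict(sleeve=([(12,22),(72,22)],"brown"),short=([(12,20),(40,20)],"orange"),medium=([(12,24),(60,24)],"orange"),tall=([(12,28),(82,28)],"orange"),
 psmall=([(0,33),(12,33)],"gold"),pmed=([(0,44),(12,44)],"gold"),plarge=([(0,56),(12,56)],"gold"))
E
python3 - <<'E'
from h import *
G=dict(sleeve=(465,-90),short=(632,213),medium=(587,-207),tall=(495,-429),psmall=(447,105),pmed=(470,-88),plarge=(373,312))
for n in("scene","side"):
    c=capture(n)
    for k,g in G.items(): print(n,k,fit(c,*g,*OBJ[k]))
c=wrist("w0");print(c["K"],c["T_tool_cam"].round(2))
go(430,-150,300,0)
E
```

```text
scene sleeve (array([ 454.3, -113.4]), np.float64(0.433))
scene short (array([633.6, 204.7]), np.float64(0.42))
scene medium (array([ 589.5, -218.8]), np.float64(0.341))
scene tall (array([ 491.9, -443.2]), np.float64(0.22))
scene psmall (array([446.3,  96.4]), np.float64(0.179))
scene pmed (array([ 462.5, -103.8]), np.float64(0.926))
scene plarge (array([372. , 301.7]), np.float64(0.097))
side sleeve (array([ 461. , -105.3]), np.float64(0.369))
side short (array([631.3, 206.4]), np.float64(0.51))
side medium (array([ 587.8, -221.5]), np.float64(0.67))
side tall (array([ 489.6, -441.6]), np.float64(0.264))
side psmall (array([446.9,  99.6]), np.float64(0.157))
side pmed (array([ 463.2, -101.6]), np.float64(0.581))
side plarge (array([372.9, 304.5]), np.float64(0.084))
[[309.70691629   0.         313.80302602]
 [  0.         309.70691629 199.42477439]
 [  0.           0.           1.        ]] [[   0.     -0.96   -0.29   72.77]
 [   1.      0.      0.      0.62]
 [  -0.     -0.29    0.96 -124.26]
 [   0.      0.      0.      1.  ]]
t 1.25 pos [ 186.9 -570.1  250.3] yaw 0.317 j [-1.25  0.31 -0.05  1.21  0.    1.57] gap 85.4 F [-0.2  0.6 -0.9]
d_tool mm [ 361.9 -323.5  -49.7] turn 0.317
```

View pics/w0.png

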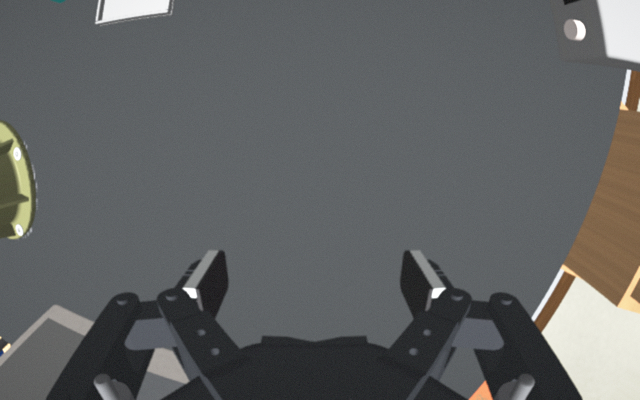

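The wrist view shows bare bench with the fingers at the bottom of the frame. The tray edge is at px (135,10).

Emit:
{"op": "send_rows", "data": {
  "increments": [0, 0, 0, 0.106, 100, 0, 0, 0, 0.106, 100, 0, 0, 0, 0.105, 100, 0.024, -0.042, -0.007, 0, 100, 0.024, -0.042, -0.007, 0, 100, 0.024, -0.042, -0.007, 0, 100, 0.024, -0.042, -0.007, 0, 100, 0.024, -0.042, -0.007, 0, 100, 0.024, -0.042, -0.007, 0, 100, 0.024, -0.042, -0.007, 0, 100]
}}

```text
time_s: 2.25
position: [355.5, -274.5, 299.8]
eef_rot: [0.0, 1.0, -0.0, 0.0]
wrist_force: [1.0, -0.7, 0.2]
finger_gap: 85.4
finger_force: 0.0
```

Emit:
{"op": "send_rows", "data": {
  "increments": [0.024, -0.042, -0.001, 0, 100, 0.024, -0.042, 0, 0, 100, 0.024, -0.042, 0, 0, 100, 0, 0, 0, 0, 100, 0, 0, 0, 0, 100]
}}

```text
time_s: 2.75
position: [427.3, -149.3, 300.3]
eef_rot: [0.0, 1.0, 0.001, -0.0]
wrist_force: [-0.1, 0.3, 0.4]
finger_gap: 85.2
finger_force: 0.0
```

Run:
```python
from h import *
c=wrist("w1");
for k,g in dict(sleeve=(460,-98),pmed=(463,-98),psmall=(447,98),medium=(587,-215),tall=(490,-440),short=(632,206),plarge=(373,304)).items(): print(k,fit(c,*g,*OBJ[k]))
print("tray net",[(d["location"],d["p"]) for d in search_frame("tray_in",c)])
go(460,-98,150,0)
```

```text
sleeve (array([ 484. , -130.8]), np.float64(17.977))
pmed (array([ 461.3, -105.4]), np.float64(0.065))
psmall (array([445.2,  96.5]), np.float64(0.103))
medium (array([ 587. , -222.2]), np.float64(0.06))
tall (array([ 490.7, -446.8]), np.float64(0.318))
short (array([631.6, 201.1]), np.float64(0.404))
plarge (array([371.4, 303.9]), np.float64(0.082))
tray net [([373.5, -261.3, 1.9], 0.89)]
t 2.85 pos [ 426.6 -150.9  300.3] yaw -0.001 j [-0.34  0.02 -0.29  1.27 -0.    2.8 ] gap 85.3 F [-0.4  0.1 -0.4]
d_tool mm [ 33.4 -53.  150.2] turn -0.001
```

View pics/w1.png

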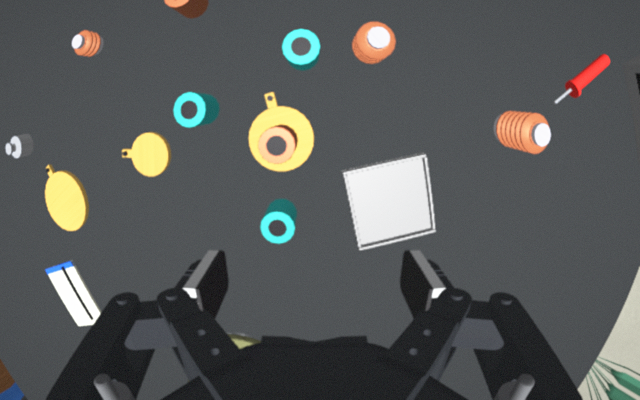

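The wrist view shows the sleeve on the medium plate at px (278,145), the small plate at (150,155), the tray at (390,203), the medium post at (375,42) and the tall post at (525,133). My fits and the networks disagree by about 8 mm in y, so I'll check that.

Run:
```python
from h import *
from scipy.optimize import least_squares
c=wrist()
for k in "sleeve_tested_mid post_short_mid post_medium_mid post_tall_mid plate_small_top plate_medium_top plate_large_top tray_in weight_mid".split():
        print(k,[(d["location"],round(d["p"],2)) for d in search_frame(k,c)][:3])
hsv=cv2.cvtColor(c["frame"],cv2.COLOR_RGB2HSV)
for u,v in((262,138),(278,162),(262,152),(258,118),(370,42)):print(hsv[v,u])
def un(px,z):return least_squares(lambda v:proj(c,[v[0],v[1],z])[0]-px,[420,-250]).x.round(1)
for p in((343,172),(426,154),(436,233),(360,249)):print(un(p,16))
im=c["frame"].copy()
for k,g in dict(pmed=(461.3,-105.4),psmall=(445.2,96.5),medium=(587,-222.2),tall=(490.7,-446.8),short=(631.6,201.1),plarge=(371.4,303.9)).items():
  for z,r in OBJ[k][0]: cv2.polylines(im,[np.round(proj(c,ring(*g,z,r))*16).astype(np.int32)],True,(0,0,255),1,cv2.LINE_AA,4)
cv2.imwrite("pics/o1.png",cv2.resize(im[:270,30:570,::-1],None,fx=1.45,fy=1.45))
```

```text
sleeve_tested_mid [([361.2, -107.8, 59.4], 0.88), ([508.0, -6.7, 56.1], 0.76), ([459.3, -105.7, 73.9], 0.57)]
post_short_mid [([629.5, 192.2, 36.6], 0.92)]
post_medium_mid [([582.9, -215.8, 60.8], 0.85)]
post_tall_mid [([488.2, -429.8, 72.1], 0.63)]
plate_small_top [([446.8, 93.6, 11.7], 0.76), ([647.2, 11.5, 33.4], 0.67)]
plate_medium_top [([478.1, -108.1, 12.1], 0.57)]
plate_large_top [([373.5, 294.6, 9.3], 0.93), ([624.5, 190.7, 37.3], 0.57)]
tray_in [([374.2, -255.7, 3.5], 0.84), ([444.5, 95.1, 12.6], 0.36)]
weight_mid [([483.1, 390.9, 36.6], 0.67)]
[ 18  88 255]
[ 16 112 253]
[ 17  93 254]
[ 28 112 254]
[120   4 254]
[ 415.9 -191.2]
[ 443.1 -307.5]
[ 324.3 -336.5]
[ 301.2 -219.7]
```

View pics/o1.png

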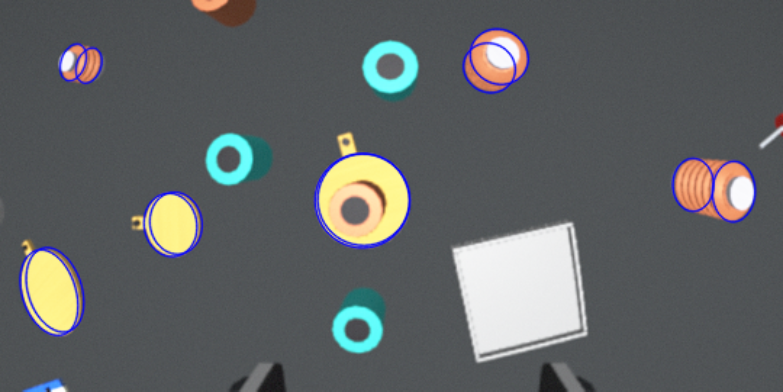

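The overlay matches closely: the tray edges come out at 119 mm and the plate outlines coincide. I'll trust my fits and approach the sleeve.

```bash
sed -i 's/"brown":((0,90,25),(14,255,175))/"brown":((0,50,25),(22,255,255))/' h.py
python3 - <<'E'
from h import *
c=wrist();r=fit(c,459,-106,*OBJ["sleeve"]);print(r); go(*r[0],150,0)
E
```

```text
(array([ 459.4, -107.1]), np.float64(0.085))
t 3.4 pos [ 426.9 -150.4  300.3] yaw -0.001 j [-0.34  0.02 -0.29  1.27  0.    2.8 ] gap 85.3 F [ 0.6  0.2 -0.2]
d_tool mm [ 32.5 -43.3 150.3] turn -0.001
```

Emit:
{"op": "send_rows", "data": {
  "increments": [0.016, -0.022, 0.03, 0, 100, 0.0165, -0.0215, 0.03, 0, 100, 0, 0, 0.03, 0, 100, 0, 0, 0.03, 0, 100, 0, 0, 0.03, 0, 100, 0, 0, 0, 0, 100, 0, 0, 0, 0, 100]
}}

```text
time_s: 4.1
position: [459.3, -106.6, 150.6]
eef_rot: [-0.0, 1.0, -0.0, -0.001]
wrist_force: [0.5, 0.1, 0.6]
finger_gap: 85.7
finger_force: 0.0
```

Run:
```python
from h import *
c=wrist("w2");r=fit(c,459,-107,*OBJ["sleeve"]);print(r,fit(c,461,-105,*OBJ["pmed"])); go(*r[0],47,0)
```

```text
(array([ 459.2, -106.7]), np.float64(0.064)) (array([ 461.6, -105.3]), np.float64(0.815))
t 4.15 pos [ 460.2 -106.9  151.5] yaw -0.0 j [-0.23  0.14 -0.5   0.93 -0.    2.91] gap 85.3 F [ 0.6  1.  -0.6]
d_tool mm [ -1.1  -0.2 104.5] turn -0.0
```

View pics/w2.png

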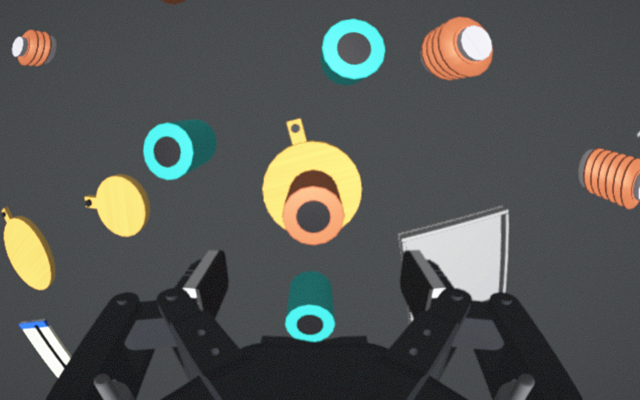

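The sleeve at px (314,215) sits centred between the fingers. Descending to grip it.

Emit:
{"op": "send_rows", "data": {
  "increments": [0, 0, 0.025, 0, 100, 0, 0, 0.025, 0, 100, 0, 0, 0.025, 0, 100, 0, 0, 0.02, 0, 100, 0, 0, 0.009, 0, 100, 0, 0, 0, 0, 100, 0, 0, 0, 0, 40, 0, 0, 0, 0, 40, 0, 0, 0, 0, 40, 0, 0, 0, 0, 40],
  "force": 40
}}

```text
time_s: 5.15
position: [460.5, -106.9, 47.5]
eef_rot: [0.0, 1.0, -0.0, 0.001]
wrist_force: [-0.6, -0.5, 6.3]
finger_gap: 43.2
finger_force: 40.0
```

Emit:
{"op": "send_rows", "data": {
  "increments": [0, 0, 0, 0, 30, 0, 0, 0, 0, 30, 0, 0, 0, 0, 30, 0, 0, 0, 0, 30],
  "force": 40
}}

```text
time_s: 5.55
position: [460.5, -106.9, 47.5]
eef_rot: [0.0, 1.0, -0.0, 0.001]
wrist_force: [-1.7, 0.3, 6.5]
finger_gap: 42.7
finger_force: 40.0
```

Emit:
{"op": "send_rows", "data": {
  "increments": [0, 0, -0.01, 0, 30, 0, 0, -0.02, 0, 30, 0, 0, -0.025, 0, 30, 0, 0, -0.025, 0, 30, 0, 0, -0.02, 0, 30, 0, 0, 0, 0, 30]
}}

```text
time_s: 6.15
position: [461.6, -107.2, 149.6]
eef_rot: [0.001, 1.0, -0.0, 0.003]
wrist_force: [-0.8, -0.2, -1.5]
finger_gap: 43.6
finger_force: 40.9
```

Emit:
{"op": "send_rows", "data": {
  "increments": [-0.0095, 0.016, 0, 0, 30, -0.015, 0.026, 0, 0, 30, -0.015, 0.026, 0, 0, 30, -0.015, 0.026, 0, 0, 30, -0.015, 0.026, 0, 0, 30, -0.01, 0.018, 0, 0, 30, -0.01, 0.018, 0, 0, 30, 0, 0, 0, 0, 30, 0, 0, 0, 0, 30]
}}

```text
time_s: 7.05
position: [369.5, -262.4, 145.7]
eef_rot: [-0.001, 1.0, -0.001, -0.0]
wrist_force: [0.2, 0.9, -1.5]
finger_gap: 43.5
finger_force: 41.2
```

Run:
```python
from h import *
c=wrist("w3"); go(371,-263,39.5,0)
```

```text
t 7.1 pos [ 369.8 -262.1  145.8] yaw -0.0 j [-0.62  0.11 -0.55  0.91  0.    2.53] gap 43.3 F [ 0.4 -0.  -1.3]
d_tool mm [  1.3   1.  106.3] turn -0.0
```

View pics/w3.png

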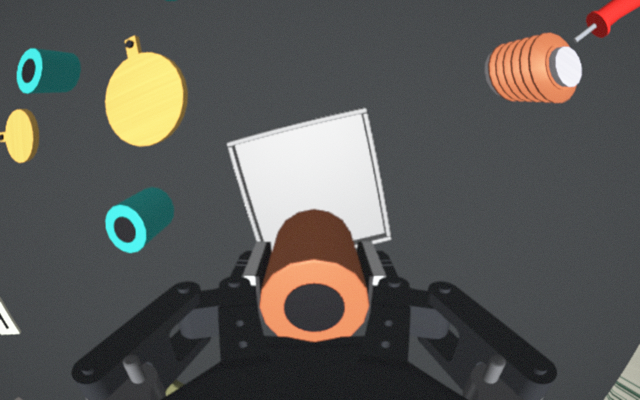

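The sleeve is held upright at px (314,300) over the tray, and the medium plate is now clear. Lowering.

Emit:
{"op": "send_rows", "data": {
  "increments": [0.001, 0.001, 0.02, 0, 30, 0, 0, 0.03, 0, 30, 0, 0, 0.025, 0, 30, 0, 0, 0.015, 0, 30, 0, 0, 0.01, 0, 30, 0, 0, 0.004, 0, 30, 0, 0, 0, 0, 30]
}}

```text
time_s: 7.8
position: [371.1, -263.3, 42.2]
eef_rot: [-0.0, 1.0, 0.0, -0.0]
wrist_force: [0.4, 0.2, -1.0]
finger_gap: 43.1
finger_force: 41.2
```

Emit:
{"op": "send_rows", "data": {
  "increments": [0, 0, 0.001, 0, 30, 0, 0, 0.001, 0, 30, 0, 0, 0, 0, 30]
}}

```text
time_s: 8.1
position: [371.3, -263.9, 40.8]
eef_rot: [0.0, 1.0, -0.0, 0.0]
wrist_force: [0.2, -0.6, -2.2]
finger_gap: 43.4
finger_force: 41.2
```

Emit:
{"op": "send_rows", "data": {
  "increments": [0, 0, 0.001, 0, 30, 0, 0, 0, 0, 30]
}}

```text
time_s: 8.3
position: [371.2, -263.9, 39.6]
eef_rot: [0.0, 1.0, -0.0, 0.0]
wrist_force: [0.5, -0.5, -0.0]
finger_gap: 43.6
finger_force: 41.4
```

Emit:
{"op": "send_rows", "data": {
  "increments": [0, 0, 0.0005, 0, 30, 0, 0, 0, 0, 60, 0, 0, 0, 0, 70, 0, 0, 0, 0, 100, 0, 0, 0, 0, 100, 0, 0, 0, 0, 100, 0, 0, 0, 0, 100]
}}

```text
time_s: 9.0
position: [371.0, -263.7, 38.7]
eef_rot: [-0.0, 1.0, -0.0, -0.0]
wrist_force: [0.8, 0.2, -0.2]
finger_gap: 85.5
finger_force: 0.0
```

Emit:
{"op": "send_rows", "data": {
  "increments": [0, 0, -0.02, 0, 100, 0, 0, -0.04, 0, 100, 0, 0, -0.05, 0, 100, 0, 0, -0.05, 0, 100, 0, 0, -0.05, 0, 100, 0, 0, 0, 0, 100]
}}

```text
time_s: 9.6
position: [374.1, -265.9, 255.7]
eef_rot: [0.003, 1.0, -0.0, 0.005]
wrist_force: [-0.3, 0.4, -0.3]
finger_gap: 85.3
finger_force: 0.0
```

Run:
```python
from h import *
c=wrist("w4"); print(fit(c,371,-263,[(4,22),(64,22)],"brown"),fit(c,461,-105,*OBJ["pmed"]),fit(c,587,-222,*OBJ["medium"]),fit(c,490,-446,*OBJ["tall"])); go(540,140,250,0)
```

```text
(array([ 370.3, -264.8]), np.float64(0.125)) (array([ 461.7, -103.9]), np.float64(0.073)) (array([ 588.5, -222.8]), np.float64(0.029)) (array([ 490.2, -447. ]), np.float64(0.068))
t 9.65 pos [ 373.  -265.1  252.5] yaw -0.0 j [-0.62  0.04 -0.37  1.15  0.    2.52] gap 85.3 F [-0.4 -0.7 -0.2]
d_tool mm [ 166.9 -405.1    1.8] turn -0.0
```

View pics/w4.png

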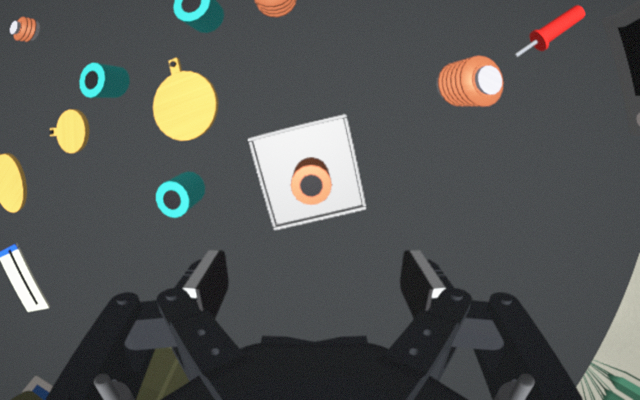

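The sleeve stands on the tray floor at px (310,183), well inside. Next is the short post. I'll turn the tool to yaw π/2 to keep joint 6 in range.

Emit:
{"op": "send_rows", "data": {
  "increments": [0, 0, 0, -0.143, 100, 0, 0, 0, -0.143, 100, 0, 0, 0, -0.143, 100, 0, 0, 0, -0.143, 100, 0, 0, 0, -0.143, 100, 0, 0, 0, -0.143, 100, 0, 0, 0, -0.143, 100, 0, 0, 0, -0.143, 100, 0, 0, 0, -0.143, 100, 0, 0, 0, -0.143, 100]
}}

```text
time_s: 10.65
position: [370.2, -263.1, 247.3]
eef_rot: [-0.001, 0.753, 0.658, -0.0]
wrist_force: [-0.6, -0.2, -0.1]
finger_gap: 85.4
finger_force: 0.0
```

Emit:
{"op": "send_rows", "data": {
  "increments": [0, 0, 0, -0.141, 100, 0.04, 0.022, 0, 0, 100, 0.04, 0.022, 0, 0, 100, 0.04, 0.022, 0, 0, 100, 0.04, 0.022, 0, 0, 100, 0.04, 0.022, 0, 0, 100, 0.04, 0.022, 0, 0, 100, 0.04, 0.022, 0, 0, 100, 0.04, 0.022, 0, 0, 100, 0.04, 0.022, 0, 0, 100]
}}

```text
time_s: 11.65
position: [568.8, 98.1, 247.1]
eef_rot: [-0.001, 0.707, 0.707, -0.001]
wrist_force: [0.3, -1.7, -0.2]
finger_gap: 85.3
finger_force: 0.0
```

Emit:
{"op": "send_rows", "data": {
  "increments": [0.03, 0.022, 0, 0, 100, 0.03, 0.022, 0, 0, 100, 0, 0, 0, 0, 100, 0, 0, 0, 0, 100]
}}

```text
time_s: 12.05
position: [612.2, 156.6, 246.7]
eef_rot: [-0.001, 0.707, 0.708, -0.002]
wrist_force: [0.6, -0.4, 0.0]
finger_gap: 85.4
finger_force: 0.0
```

Run:
```python
from h import *
c=wrist(); r=fit(c,631,203,*OBJ["short"]);print(r,fit(c,445,97,*OBJ["psmall"]),fit(c,372,303,*OBJ["plarge"])); go(*r[0],150,np.pi/2)
```

```text
(array([631.7, 202. ]), np.float64(0.031)) (array([445.7,  94.6]), np.float64(0.128)) (array([370.6, 301.7]), np.float64(0.066))
t 12.1 pos [611.9 155.8 247.2] yaw 1.571 j [ 0.25  0.38  0.04  1.23 -0.    1.82] gap 85.6 F [-0.8  0.   0.8]
d_tool mm [46.3 20.  97.1] turn 0.0
```

Emit:
{"op": "send_rows", "data": {
  "increments": [0.023, 0.01, 0.03, 0, 100, 0.023, 0.01, 0.03, 0, 100, 0, 0, 0.03, 0, 100, 0, 0, 0.007, 0, 100, 0, 0, 0, 0, 100, 0, 0, 0, 0, 100]
}}

```text
time_s: 12.7
position: [633.4, 201.5, 153.5]
eef_rot: [0.0, 0.708, 0.707, 0.001]
wrist_force: [-0.3, 0.1, -0.1]
finger_gap: 85.1
finger_force: 0.0
```

Run:
```python
from h import *
c=wrist(); r=fit(c,631,202,*OBJ["short"]);print(r); go(*r[0],30,np.pi/2)
```

```text
(array([631.9, 202.4]), np.float64(0.061))
t 12.75 pos [633.9 201.8 154. ] yaw 1.57 j [ 0.31  0.48 -0.02  1.06 -0.    1.88] gap 85.5 F [-0.6  0.3 -0.2]
d_tool mm [  0.6  -2.3 124. ] turn -0.001
```

Emit:
{"op": "send_rows", "data": {
  "increments": [0, -0.001, 0.03, 0, 100, 0, -0.001, 0.03, 0, 100, 0, 0, 0.03, 0, 100, 0, 0, 0.02, 0, 100, 0, 0, 0.01, 0, 100, 0, 0, 0, 0, 100, 0, 0, 0, 0, 100],
  "force": 40
}}

```text
time_s: 13.45
position: [632.2, 202.5, 33.5]
eef_rot: [0.001, 0.707, 0.707, 0.001]
wrist_force: [-0.0, -0.5, 1.1]
finger_gap: 85.2
finger_force: 0.0
```

Run:
```python
from h import *
go(631.9,202.4,30,np.pi/2)
```

```text
t 13.45 pos [632.2 202.5  33.5] yaw 1.571 j [ 0.31  0.58 -0.16  0.83 -0.    1.88] gap 85.2 F [-0.  -0.5  1.1]
d_tool mm [-0.1 -0.3  3.5] turn -0.0
```

Emit:
{"op": "send_rows", "data": {
  "increments": [0, 0, 0.003, 0, 100, 0, 0, 0, 0, 40, 0, 0, 0, 0, 40, 0, 0, 0, 0, 30, 0, 0, 0, 0, 25, 0, 0, 0, 0, 25, 0, 0, 0, 0, 25],
  "force": 40
}}

```text
time_s: 14.15
position: [631.3, 202.5, 29.3]
eef_rot: [0.0, 0.707, 0.707, 0.0]
wrist_force: [-1.1, -1.1, 4.8]
finger_gap: 39.0
finger_force: 40.4
```

Emit:
{"op": "send_rows", "data": {
  "increments": [0, 0, -0.01, 0, 25, 0, 0, -0.02, 0, 25, 0, 0, -0.03, 0, 25, 0, 0, -0.03, 0, 25, 0, 0, 0, 0, 25, 0, 0, 0, 0, 25]
}}

```text
time_s: 14.75
position: [631.4, 202.4, 119.5]
eef_rot: [0.0, 0.707, 0.707, 0.001]
wrist_force: [0.0, -1.0, -1.1]
finger_gap: 39.0
finger_force: 40.4
```

Run:
```python
from h import *
go(445.6,96,120,np.pi/2)
```

```text
t 14.75 pos [631.4 202.4 119.5] yaw 1.571 j [ 0.31  0.5  -0.07  0.99 -0.    1.88] gap 39.0 F [ 0.  -1.  -1.1]
d_tool mm [-106.4 -185.8   -0.8] turn -0.0
```

Emit:
{"op": "send_rows", "data": {
  "increments": [-0.008, -0.014, 0, 0, 25, -0.014, -0.025, 0, 0, 25, -0.016, -0.028, 0, 0, 25, -0.016, -0.028, 0, 0, 25, -0.016, -0.028, 0, 0, 25, -0.016, -0.028, 0, 0, 25, -0.012, -0.021, 0, 0, 25, -0.0085, -0.014, 0, 0, 25, 0, 0, 0, 0, 25, 0, 0, 0, 0, 25]
}}

```text
time_s: 15.75
position: [444.6, 95.7, 118.1]
eef_rot: [-0.0, 0.707, 0.707, -0.0]
wrist_force: [-0.4, -0.0, -0.9]
finger_gap: 39.2
finger_force: 40.6
```

Run:
```python
from h import *
c=wrist("w5");p=c["p"]
print(fit(c,p[0],p[1],[(p[2]-29.3+12,20),(p[2]-29.3+40,20)],"orange"),fit(c,446,96,*OBJ["psmall"]))
go(445.6,96,41.3,np.pi/2)
```

```text
(array([444.7,  95.3]), np.float64(0.609)) (array([445.8,  93.9]), np.float64(24.301))
t 15.8 pos [445.3  96.  118.3] yaw 1.571 j [ 0.21  0.15 -0.58  0.84  0.    1.78] gap 38.9 F [ 0.1  0.3 -0.5]
d_tool mm [-0.   0.3 77. ] turn -0.0
```

View pics/w5.png

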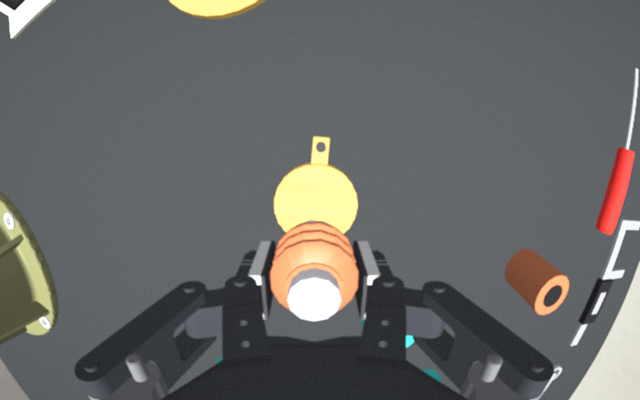

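The plate spans columns 274–358 with its far edge at row 164. I'll compare that with the predicted outline.

Run:
```python
from h import *
c=wrist()
for g in((445.6,96),(445.6,93)):
  q=np.vstack([proj(c,ring(*g,12,33))]);print(g,q[:,0].min().round(1),q[:,0].max().round(1),q[:,1].min().round(1))
hsv=cv2.cvtColor(c["frame"],cv2.COLOR_RGB2HSV);m=cv2.inRange(hsv,(17,90,90),(35,255,255));m[:100]=0;m[225:]=0
ys,xs=np.where(m);k=ys>170;print(xs[k].min(),xs[k].max());
for u in(292,300,305,330,335):print(u,np.where(m[:,u])[0].min(),[round(float(np.interp(u,*zip(*sorted(map(tuple,(lambda q:q[q[:,1]<q[:,1].mean()])(proj(c,ring(445.6,96,12,33)))))))),1)])
```

```text
(445.6, 96) 272.1 356.1 161.7
(445.6, 93) 272.2 356.0 165.6
273 356
292 169 [167.7]
300 165 [164.1]
305 163 [162.7]
330 165 [164.7]
335 168 [167.0]
```

Agreement is within 1 mm. Lowering.

Emit:
{"op": "send_rows", "data": {
  "increments": [-0.001, 0, 0.02, 0, 25, 0, 0, 0.025, 0, 25, 0, 0, 0.015, 0, 25, 0, 0, 0.01, 0, 25, 0, 0, 0.003, 0, 25, 0, 0, 0, 0, 25, 0, 0, 0, 0, 25]
}}

```text
time_s: 16.55
position: [445.7, 95.0, 46.4]
eef_rot: [0.0, 0.707, 0.707, 0.0]
wrist_force: [-0.1, 0.2, -0.8]
finger_gap: 39.0
finger_force: 40.6
```

Run:
```python
from h import *
go(445.6,95.3,41.3,np.pi/2)
```

```text
t 16.55 pos [445.7  95.   46.4] yaw 1.571 j [ 0.21  0.24 -0.67  0.67  0.    1.78] gap 39.0 F [-0.1  0.2 -0.8]
d_tool mm [ 0.3 -0.1  5.1] turn 0.0
```

Emit:
{"op": "send_rows", "data": {
  "increments": [0, 0, 0.002, 0, 25, 0, 0, 0.0015, 0, 25, 0, 0, 0, 0, 25]
}}

```text
time_s: 16.85
position: [445.0, 94.8, 42.4]
eef_rot: [0.0, 0.707, 0.707, 0.0]
wrist_force: [0.1, -0.5, -1.6]
finger_gap: 38.7
finger_force: 40.6
```

Emit:
{"op": "send_rows", "data": {
  "increments": [0, 0, 0.001, 0, 25, 0, 0, 0, 0, 25]
}}

```text
time_s: 17.05
position: [445.1, 94.8, 41.4]
eef_rot: [0.0, 0.707, 0.707, 0.0]
wrist_force: [-0.3, 0.5, -0.5]
finger_gap: 38.6
finger_force: 40.6
```

Emit:
{"op": "send_rows", "data": {
  "increments": [0, 0, 0.001, 0, 25, 0, 0, 0, 0, 25]
}}

```text
time_s: 17.25
position: [445.1, 94.8, 41.3]
eef_rot: [0.0, 0.707, 0.707, 0.0]
wrist_force: [-4.2, -1.0, 12.2]
finger_gap: 38.9
finger_force: 42.0
```

Contact felt (12 N). Releasing and lifting.

Emit:
{"op": "send_rows", "data": {
  "increments": [0, 0, -0.0005, 0, 25, 0, 0, 0, 0, 55, 0, 0, 0, 0, 70, 0, 0, 0, 0, 100, 0, 0, 0, 0, 100, 0, 0, 0, 0, 100, 0, 0, 0, 0, 100, 0, 0, 0, 0, 100]
}}

```text
time_s: 18.05
position: [445.0, 94.8, 40.8]
eef_rot: [-0.0, 0.707, 0.707, -0.0]
wrist_force: [0.0, -0.7, 0.4]
finger_gap: 85.0
finger_force: 0.0
```

Emit:
{"op": "send_rows", "data": {
  "increments": [0, 0, -0.02, 0, 100, 0, 0, -0.04, 0, 100, 0, 0, -0.05, 0, 100, 0, 0, -0.05, 0, 100, 0, 0, -0.04, 0, 100, 0, 0, 0, 0, 100, 0, 0, 0, 0, 100]
}}

```text
time_s: 18.75
position: [445.6, 95.0, 241.7]
eef_rot: [0.001, 0.707, 0.707, 0.001]
wrist_force: [-0.8, 0.0, -0.5]
finger_gap: 85.1
finger_force: 0.0
```

Run:
```python
from h import *
c=wrist("w6");p=c["p"]
print(fit(c,445,95,[(24,20),(52,20)],"orange"),fit(c,446,95,*OBJ["psmall"]),fit(c,371,302,*OBJ["plarge"]))
go(588,-222.5,250,np.pi/2)
```

```text
(array([444.5,  94.4]), np.float64(0.207)) (array([445.8,  94.4]), np.float64(0.101)) (array([370.7, 302.7]), np.float64(0.017))
t 18.8 pos [444.7  94.8 240.3] yaw 1.571 j [ 0.21  0.05 -0.4   1.13  0.    1.78] gap 85.6 F [-0.3 -0.2 -1.1]
d_tool mm [-317.3  143.3   -9.7] turn 0.0
```

View pics/w6.png

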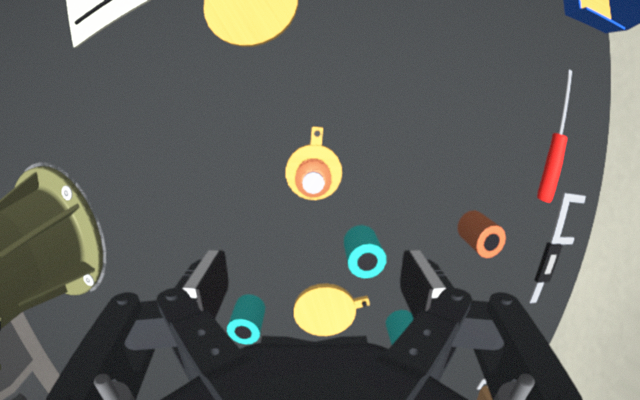

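The short post stands centred on the small plate at px (313,177). Moving on to the medium post.

Emit:
{"op": "send_rows", "data": {
  "increments": [-0.036, 0.016, 0, 0, 100, -0.036, 0.016, 0, 0, 100, -0.036, 0.016, 0, 0, 100, -0.036, 0.016, 0, 0, 100, -0.036, 0.016, 0, 0, 100, -0.036, 0.016, 0, 0, 100, -0.036, 0.016, 0.01, 0, 100, -0.036, 0.016, 0.03, 0, 100, -0.029, 0.015, 0.02, 0, 100, 0, 0, 0, 0, 100]
}}

```text
time_s: 19.8
position: [585.9, -224.5, 174.3]
eef_rot: [-0.004, 0.708, 0.706, -0.002]
wrist_force: [-0.2, -0.6, 0.2]
finger_gap: 85.3
finger_force: 0.0
```

Emit:
{"op": "send_rows", "data": {
  "increments": [0, 0, 0, 0, 100]
}}

```text
time_s: 19.9
position: [586.2, -222.0, 177.8]
eef_rot: [-0.003, 0.708, 0.707, -0.001]
wrist_force: [-0.6, 0.5, 0.7]
finger_gap: 85.3
finger_force: 0.0
```

Run:
```python
from h import *
c=wrist(); r=fit(c,588,-222,*OBJ["medium"]);print(r,fit(c,461,-104,*OBJ["pmed"])); go(*r[0],45,np.pi/2)
```

```text
(array([ 587.9, -221.6]), np.float64(0.064)) (array([ 461.1, -105.1]), np.float64(0.081))
t 19.95 pos [ 586.8 -221.5  179.2] yaw 1.571 j [-0.36  0.4  -0.09  1.09  0.    1.21] gap 85.2 F [-1.  -0.2  0.5]
d_tool mm [ -0.3   1.6 134.1] turn -0.0
```

Emit:
{"op": "send_rows", "data": {
  "increments": [0, 0.001, 0.03, 0, 100, 0, 0, 0.03, 0, 100, 0, 0, 0.03, 0, 100, 0, 0, 0.025, 0, 100, 0, 0, 0.015, 0, 100, 0, 0, 0.005, 0, 100, 0, 0, 0, 0, 100, 0, 0, 0, 0, 100],
  "force": 50
}}

```text
time_s: 20.75
position: [590.0, -222.3, 47.3]
eef_rot: [0.001, 0.707, 0.707, 0.0]
wrist_force: [-0.4, -1.1, 0.3]
finger_gap: 85.2
finger_force: 0.0
```

Emit:
{"op": "send_rows", "data": {
  "increments": [0, 0, 0, 0, 50, 0, 0, 0, 0, 40, 0, 0, 0, 0, 35, 0, 0, 0, 0, 35, 0, 0, 0, 0, 35, 0, 0, 0, 0, 35],
  "force": 50
}}

```text
time_s: 21.35
position: [589.4, -222.5, 46.8]
eef_rot: [0.001, 0.707, 0.707, 0.0]
wrist_force: [-1.3, 0.5, 6.0]
finger_gap: 46.7
finger_force: 51.4
```

Run:
```python
from h import *
go(588,-221.6,45,np.pi/2)
```

```text
t 21.35 pos [ 589.4 -222.5   46.8] yaw 1.571 j [-0.36  0.51 -0.24  0.82 -0.    1.21] gap 46.7 F [-1.3  0.5  6. ]
d_tool mm [ 0.9 -1.4  1.8] turn -0.0
```

Emit:
{"op": "send_rows", "data": {
  "increments": [0, 0, -0.01, 0, 35, 0, 0, -0.02, 0, 35, 0, 0, -0.03, 0, 35, 0, 0, -0.03, 0, 35, 0, 0, -0.005, 0, 35, 0, 0, 0, 0, 35, 0, 0, 0, 0, 35]
}}

```text
time_s: 22.05
position: [588.0, -221.8, 139.4]
eef_rot: [-0.001, 0.707, 0.707, -0.0]
wrist_force: [0.2, -0.2, -3.4]
finger_gap: 47.0
finger_force: 51.9
```

Emit:
{"op": "send_rows", "data": {
  "increments": [0.009, -0.01, 0, 0, 35, 0.016, -0.017, 0, 0, 35, 0.019, -0.021, 0, 0, 35, 0.019, -0.021, 0, 0, 35, 0.019, -0.021, 0, 0, 35, 0.015, -0.017, 0, 0, 35, 0.012, -0.013, 0, 0, 35, 0.0085, -0.008, 0, 0, 35, 0, 0, 0, 0, 35, 0, 0, 0, 0, 35]
}}

```text
time_s: 23.05
position: [461.3, -104.9, 140.5]
eef_rot: [0.0, 0.707, 0.707, -0.0]
wrist_force: [-0.0, 0.3, -1.6]
finger_gap: 46.6
finger_force: 52.1
```

```bash
cat >> h.py <<'E'
def edge(c,x,y,r,rowmax):
    "fit plate centre at z=12 from its visible gold outline (rows < rowmax)"
    from scipy.optimize import least_squares
    hsv=cv2.cvtColor(c["frame"],cv2.COLOR_RGB2HSV);m=cv2.inRange(hsv,(17,90,90),(35,255,255));m[rowmax:]=0
    m=cv2.bitwise_and(m,cv2.fillConvexPoly(m*0,cv2.convexHull(proj(c,ring(x,y,12,r*1.25)).astype(np.int32)),255))
    m=cv2.morphologyEx(m,cv2.MORPH_OPEN,np.ones((17,17)))
    P=max(cv2.findContours(m,0,cv2.CHAIN_APPROX_NONE)[0],key=len)[:,0].astype(float)
    f=lambda v:np.abs(cv2.pointPolygonTest if 0 else 0)
    def f(v):
        h=proj(c,ring(v[0],v[1],12,r)).astype(np.float32)
        return np.array([cv2.pointPolygonTest(h,tuple(p),True) for p in P if p[1]<rowmax-3])-.5
    o=least_squares(f,[x,y],loss="soft_l1",f_scale=.7,diff_step=1e-3);return o.x.round(1),round(float(np.median(np.abs(o.fun))),2)
E
python3 - <<'E'
from h import *
c=wrist("w7");print(edge(c,461,-105,44,215)); go(461.3,-105,58.8,np.pi/2)
E
```

```text
(array([ 461.5, -104.2]), 0.6)
t 23.1 pos [ 461.7 -105.1  140.6] yaw 1.571 j [-0.22  0.15 -0.51  0.9  -0.    1.35] gap 47.0 F [ 0.1 -0.3 -1.7]
d_tool mm [ 0.1 -0.4 81.8] turn -0.0
```

View pics/w7.png

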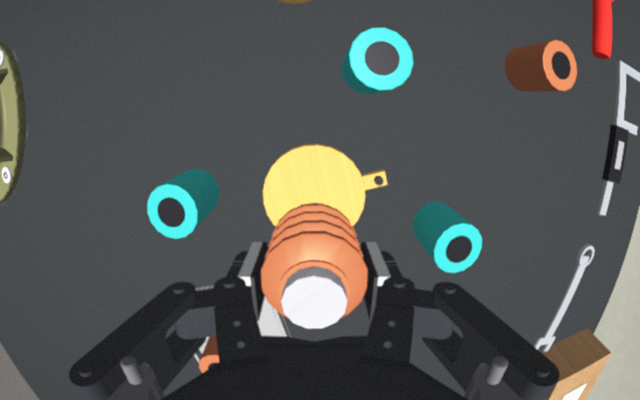

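The medium post is held upright and lined up with the plate at px (314,190). The decoys are clear on both sides.

Emit:
{"op": "send_rows", "data": {
  "increments": [0, 0, 0.02, 0, 35, 0, 0, 0.025, 0, 35, 0, 0, 0.02, 0, 35, 0, 0, 0.008, 0, 35, 0, 0, 0.003, 0, 35, 0, 0, 0, 0, 35, 0, 0, 0, 0, 35]
}}

```text
time_s: 23.8
position: [461.9, -105.0, 65.6]
eef_rot: [0.001, 0.707, 0.707, 0.0]
wrist_force: [-0.1, -0.3, -1.9]
finger_gap: 47.0
finger_force: 52.0
```

Emit:
{"op": "send_rows", "data": {
  "increments": [0, 0, 0.0015, 0, 35, 0, 0, 0, 0, 35]
}}

```text
time_s: 24.0
position: [461.4, -104.8, 63.8]
eef_rot: [0.0, 0.707, 0.707, 0.0]
wrist_force: [0.0, 1.2, -2.4]
finger_gap: 47.1
finger_force: 52.0
```

Emit:
{"op": "send_rows", "data": {
  "increments": [0, 0, 0.001, 0, 35, 0, 0, 0, 0, 35]
}}

```text
time_s: 24.2
position: [461.0, -104.7, 62.4]
eef_rot: [0.0, 0.707, 0.707, 0.0]
wrist_force: [-0.7, 0.2, -2.2]
finger_gap: 46.8
finger_force: 52.0
```

Emit:
{"op": "send_rows", "data": {
  "increments": [0, 0, 0.0015, 0, 35, 0, 0, 0.001, 0, 35, 0, 0, 0, 0, 35]
}}

```text
time_s: 24.5
position: [460.8, -104.6, 59.6]
eef_rot: [-0.0, 0.707, 0.707, -0.0]
wrist_force: [-1.1, 0.8, -2.5]
finger_gap: 47.0
finger_force: 52.0
```

Emit:
{"op": "send_rows", "data": {
  "increments": [0, 0, 0.001, 0, 35, 0, 0, 0, 0, 35]
}}

```text
time_s: 24.7
position: [461.0, -104.7, 58.8]
eef_rot: [-0.0, 0.707, 0.707, -0.0]
wrist_force: [-0.3, 1.0, -2.3]
finger_gap: 46.8
finger_force: 52.2
```

Emit:
{"op": "send_rows", "data": {
  "increments": [0, 0, 0.0008, 0, 35, 0, 0, 0, 0, 35]
}}

```text
time_s: 24.9
position: [461.0, -104.7, 58.7]
eef_rot: [0.0, 0.707, 0.707, 0.0]
wrist_force: [-3.0, 2.1, 7.5]
finger_gap: 47.0
finger_force: 53.3
```

Contact. Release.

Emit:
{"op": "send_rows", "data": {
  "increments": [0, 0, -0.0003, 0, 35, 0, 0, 0, 0, 65, 0, 0, 0, 0, 75, 0, 0, 0, 0, 100, 0, 0, 0, 0, 100, 0, 0, 0, 0, 100, 0, 0, 0, 0, 100, 0, 0, 0, 0, 100]
}}

```text
time_s: 25.7
position: [461.0, -104.7, 58.3]
eef_rot: [-0.0, 0.707, 0.707, -0.0]
wrist_force: [0.4, -0.4, -0.1]
finger_gap: 85.2
finger_force: 0.0
```

Emit:
{"op": "send_rows", "data": {
  "increments": [0, 0, -0.02, 0, 100, 0, 0, -0.04, 0, 100, 0, 0, -0.05, 0, 100, 0, 0, -0.05, 0, 100, 0, 0, -0.03, 0, 100, 0, 0, 0, 0, 100, 0, 0, 0, 0, 100]
}}

```text
time_s: 26.4
position: [461.3, -104.7, 248.7]
eef_rot: [0.001, 0.707, 0.707, 0.0]
wrist_force: [1.1, -0.5, 0.1]
finger_gap: 85.5
finger_force: 0.0
```

Run:
```python
from h import *
c=wrist();print(edge(c,461,-105,44,140),fit(c,461,-105,[(24,24),(72,24)],"orange"))
go(490,-447,250,np.pi/2)
```

```text
Traceback (most recent call last):
  File "h.py", line 52, in edge
    P=max(cv2.findContours(m,0,cv2.CHAIN_APPROX_NONE)[0],key=len)[:,0].astype(float)
      ~~~^^^^^^^^^^^^^^^^^^^^^^^^^^^^^^^^^^^^^^^^^^^^^^^^^^^^^^^^
ValueError: max() iterable argument is empty
```

Emit:
{"op": "send_rows", "data": {
  "increments": [-0.038, 0.003, 0, 0, 100, -0.038, 0.003, 0, 0, 100, -0.038, 0.003, 0, 0, 100, -0.038, 0.003, 0, 0, 100, -0.038, 0.003, 0, 0, 100, -0.038, 0.003, 0, 0, 100, -0.038, 0.003, 0, 0, 100, -0.038, 0.004, 0.01, 0, 100, -0.038, 0.004, 0.02, 0, 100, 0, 0, 0, 0, 100]
}}

```text
time_s: 27.45
position: [487.7, -449.1, 211.8]
eef_rot: [-0.004, 0.708, 0.706, -0.001]
wrist_force: [1.0, 1.7, -1.9]
finger_gap: 85.4
finger_force: 0.0
```

Emit:
{"op": "send_rows", "data": {
  "increments": [0, 0, 0, 0, 100, 0, 0, 0, 0, 100]
}}

```text
time_s: 27.65
position: [489.6, -445.4, 217.5]
eef_rot: [-0.001, 0.707, 0.707, 0.0]
wrist_force: [0.3, 0.9, 0.7]
finger_gap: 85.2
finger_force: 0.0
```

Run:
```python
from h import *
c=wrist("w8"); r=fit(c,490,-447,*OBJ["tall"]);print(r); go(*r[0],66,np.pi/2)
print(fit(c,461,-105,[(24,24),(72,24)],"orange"),fit(c,371,-264,[(4,22),(64,22)],"brown"))
```

```text
(array([ 490.2, -447.2]), np.float64(0.048))
t 27.7 pos [ 490.  -445.4  218.3] yaw 1.572 j [-0.74  0.45  0.07  1.2   0.    0.83] gap 85.7 F [-0.5 -0.5 -0.3]
d_tool mm [ -1.9   0.3 152.3] turn 0.001
None (array([ 368.8, -261.9]), np.float64(0.259))
```

View pics/w8.png

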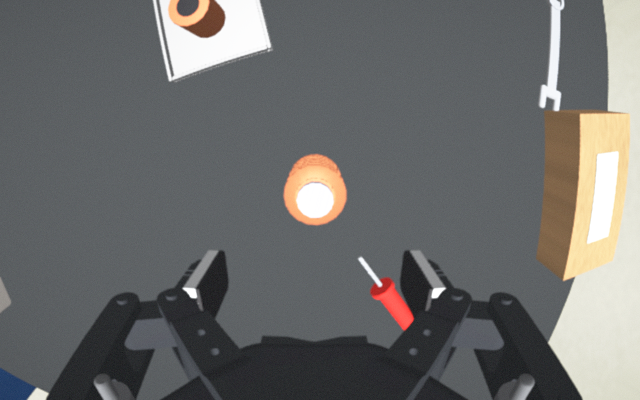

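The tall post is centred at px (315,190) and the screwdriver lies lower than the fingers will reach. Descending to z≈60.

Emit:
{"op": "send_rows", "data": {
  "increments": [-0.002, 0, 0.035, 0, 100, 0, 0, 0.035, 0, 100, 0, 0, 0.035, 0, 100, 0, 0, 0.03, 0, 100, 0, 0, 0.015, 0, 100, 0, 0, 0.005, 0, 100, 0, 0, 0, 0, 100, 0, 0, 0, 0, 100],
  "force": 70
}}

```text
time_s: 28.5
position: [491.1, -449.4, 65.2]
eef_rot: [0.001, 0.707, 0.707, 0.0]
wrist_force: [0.1, -0.2, 0.9]
finger_gap: 85.6
finger_force: 0.0
```

Emit:
{"op": "send_rows", "data": {
  "increments": [0, 0, 0, 0, 60, 0, 0, 0, 0, 50, 0, 0, 0, 0, 45, 0, 0, 0, 0, 45, 0, 0, 0, 0, 45, 0, 0, 0, 0, 45],
  "force": 70
}}

```text
time_s: 29.1
position: [490.4, -449.4, 64.8]
eef_rot: [0.001, 0.707, 0.707, -0.0]
wrist_force: [-1.8, -0.6, 6.6]
finger_gap: 54.4
finger_force: 74.0
```

Emit:
{"op": "send_rows", "data": {
  "increments": [0, 0, -0.01, 0, 45, 0, 0, -0.02, 0, 45, 0, 0, -0.03, 0, 45, 0, 0, -0.03, 0, 45, 0, 0, -0.03, 0, 45, 0, 0, -0.02, 0, 45, 0, 0, 0, 0, 45, 0, 0, 0, 0, 45]
}}

```text
time_s: 29.9
position: [489.7, -448.4, 202.7]
eef_rot: [-0.0, 0.707, 0.707, 0.0]
wrist_force: [-0.4, -0.3, -4.8]
finger_gap: 54.5
finger_force: 74.9
```

Run:
```python
from h import *
go(371,302.5,200,np.pi/2)
```

```text
t 29.9 pos [ 489.7 -448.4  202.7] yaw 1.571 j [-0.74  0.46  0.05  1.17  0.    0.83] gap 54.5 F [-0.4 -0.3 -4.8]
d_tool mm [ 750.9 -118.8    3.1] turn -0.0
```

Emit:
{"op": "send_rows", "data": {
  "increments": [0.015, -0.002, 0, 0, 45, 0.025, -0.004, 0, 0, 45, 0.035, -0.006, 0, 0, 45, 0.035, -0.006, 0, 0, 45, 0.035, -0.006, 0, 0, 45, 0.035, -0.006, 0, 0, 45, 0.035, -0.006, 0, 0, 45, 0.035, -0.006, 0, 0, 45, 0.035, -0.006, 0, 0, 45, 0.035, -0.006, 0, 0, 45]
}}

```text
time_s: 30.9
position: [434.0, -126.9, 201.3]
eef_rot: [-0.002, 0.707, 0.707, -0.001]
wrist_force: [0.1, 0.2, -3.6]
finger_gap: 54.5
finger_force: 75.0
```

Emit:
{"op": "send_rows", "data": {
  "increments": [0.035, -0.006, 0, 0, 45, 0.035, -0.006, 0, 0, 45, 0.035, -0.006, 0, 0, 45, 0.035, -0.006, 0, 0, 45, 0.035, -0.006, 0, 0, 45, 0.035, -0.006, 0, 0, 45, 0.035, -0.006, 0, 0, 45, 0.035, -0.006, 0, 0, 45, 0.035, -0.006, 0, 0, 45, 0.035, -0.006, 0, 0, 45]
}}

```text
time_s: 31.9
position: [374.2, 222.0, 201.5]
eef_rot: [-0.0, 0.707, 0.707, -0.002]
wrist_force: [0.7, -0.4, -3.8]
finger_gap: 54.4
finger_force: 75.0
```

Emit:
{"op": "send_rows", "data": {
  "increments": [0.025, -0.003, 0, 0, 45, 0.015, -0.002, 0, 0, 45, 0.01, 0, 0, 0, 45, 0, 0, 0, 0, 45, 0, 0, 0, 0, 45]
}}

```text
time_s: 32.4
position: [370.5, 270.4, 202.5]
eef_rot: [0.0, 0.707, 0.707, -0.001]
wrist_force: [-0.3, -0.2, -4.8]
finger_gap: 54.5
finger_force: 75.1
```

Run:
```python
from h import *
c=wrist("w9");print(edge(c,371,302,56,190));go(371,300.3,76.8,np.pi/2)
```

```text
(array([371.8, 301.9]), 0.58)
t 32.45 pos [370.7 270.3 202.7] yaw 1.57 j [ 0.63  0.08 -0.45  1.05 -0.    2.2 ] gap 54.3 F [-0.7 -0.6 -3.8]
d_tool mm [ 30.2   0.4 125.9] turn -0.001
```

View pics/w9.png

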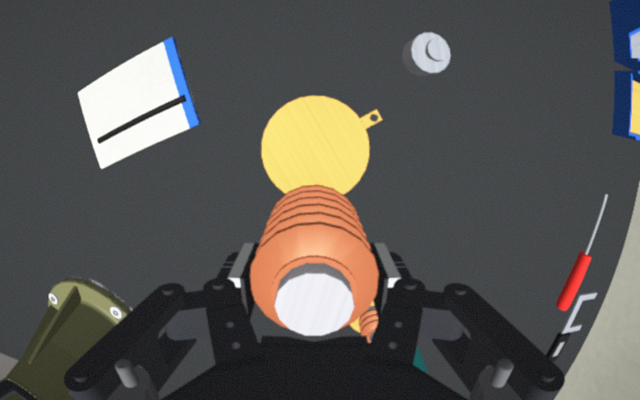

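The tall post is upright, and the large plate at px (315,148) is just ahead. The weight at (427,53) is well clear.

Emit:
{"op": "send_rows", "data": {
  "increments": [0.015, 0, 0, 0, 45, 0.015, 0, 0.01, 0, 45, 0, 0, 0.03, 0, 45, 0, 0, 0.03, 0, 45, 0, 0, 0.025, 0, 45, 0, 0, 0.015, 0, 45, 0, 0, 0.008, 0, 45, 0, 0, 0, 0, 45, 0, 0, 0, 0, 45]
}}

```text
time_s: 33.35
position: [371.4, 301.9, 85.7]
eef_rot: [-0.0, 0.707, 0.707, 0.0]
wrist_force: [-0.0, 0.4, -3.4]
finger_gap: 54.2
finger_force: 75.0
```

Run:
```python
from h import *
c=wrist();print(edge(c,371,302,56,170));go(371.3,300.2,76.8,np.pi/2)
```

```text
(array([371.6, 301.6]), 0.35)
t 33.4 pos [371.7 302.1  86.1] yaw 1.571 j [ 0.68  0.22 -0.57  0.77  0.    2.25] gap 54.8 F [ 0.6  0.3 -4.1]
d_tool mm [-1.9 -0.4  9.3] turn 0.0
```

Emit:
{"op": "send_rows", "data": {
  "increments": [-0.002, 0, 0.003, 0, 45, 0, 0, 0.002, 0, 45, 0, 0, 0.0015, 0, 45, 0, 0, 0, 0, 45]
}}

```text
time_s: 33.8
position: [370.9, 299.2, 78.7]
eef_rot: [-0.0, 0.707, 0.707, -0.0]
wrist_force: [0.4, 0.6, -4.2]
finger_gap: 54.7
finger_force: 75.0
```

Emit:
{"op": "send_rows", "data": {
  "increments": [0, 0, 0.001, 0, 45, 0, 0, 0, 0, 45]
}}

```text
time_s: 34.0
position: [371.0, 299.3, 77.7]
eef_rot: [-0.0, 0.707, 0.707, -0.0]
wrist_force: [-0.8, -0.2, -5.5]
finger_gap: 54.3
finger_force: 75.0
```

Emit:
{"op": "send_rows", "data": {
  "increments": [0, 0, 0.001, 0, 45, 0, 0, 0, 0, 45]
}}

```text
time_s: 34.2
position: [371.1, 299.4, 76.9]
eef_rot: [0.0, 0.707, 0.707, 0.0]
wrist_force: [-0.1, 0.3, -3.5]
finger_gap: 54.6
finger_force: 75.3
```

Emit:
{"op": "send_rows", "data": {
  "increments": [0, 0, 0.0008, 0, 45, 0, 0, 0, 0, 45]
}}

```text
time_s: 34.4
position: [371.1, 299.6, 76.8]
eef_rot: [-0.0, 0.707, 0.707, 0.0]
wrist_force: [-3.0, -0.7, 4.7]
finger_gap: 54.6
finger_force: 76.1
```

Contact. Release and retreat.

Emit:
{"op": "send_rows", "data": {
  "increments": [0, 0, 0, 0, 70, 0, 0, 0, 0, 80, 0, 0, 0, 0, 100, 0, 0, 0, 0, 100, 0, 0, 0, 0, 100, 0, 0, 0, 0, 100]
}}

```text
time_s: 35.0
position: [371.0, 299.3, 76.0]
eef_rot: [0.0, 0.707, 0.707, 0.0]
wrist_force: [-0.2, -0.4, -0.8]
finger_gap: 85.4
finger_force: 0.0
```

Emit:
{"op": "send_rows", "data": {
  "increments": [0, 0, -0.015, 0, 100, 0, 0, -0.03, 0, 100, 0, 0, -0.05, 0, 100, 0, 0, -0.05, 0, 100, 0, 0, -0.05, 0, 100, 0, 0, 0, 0, 100, 0, 0, 0, 0, 100, 0, 0, 0, 0, 100]
}}

```text
time_s: 35.8
position: [370.4, 298.9, 269.9]
eef_rot: [-0.0, 0.707, 0.707, -0.001]
wrist_force: [-0.0, -1.4, -0.5]
finger_gap: 85.5
finger_force: 0.0
```

Run:
```python
from h import *
c=wrist();print(fit(c,371,301,[(24,28),(94,28)],"orange"))
go(371,300,250);s=capture("side");cv2.imwrite("pics/end.png",s["frame"][:,:,::-1])
c=capture("scene")
for k,g in dict(short=(445,95,12),medium=(461,-105,12),tall=(371,301,12)).items():
  rs=[(z+12,r) for z,r in OBJ[k][0]]; print(k,fit(s,*g[:2],rs,"orange"),fit(c,*g[:2],rs,"orange"))
```

```text
(array([371.6, 302.8]), np.float64(0.134))
t 35.85 pos [370.2 298.7 269.5] yaw 1.571 j [ 0.68  0.07 -0.3   1.2  -0.    2.25] gap 85.7 F [ 0.1 -0.2 -0.5]
d_tool mm [ 1.3  0.8 19.5] turn 0
short (array([445.5,  99. ]), np.float64(0.515)) (array([446.8,  97.7]), np.float64(0.478))
medium (array([ 469.3, -109.6]), np.float64(2.448)) (array([ 462.6, -102.9]), np.float64(0.349))
tall (array([372. , 304.2]), np.float64(0.394)) (array([372.1, 303.1]), np.float64(0.332))
```

View pics/end.png

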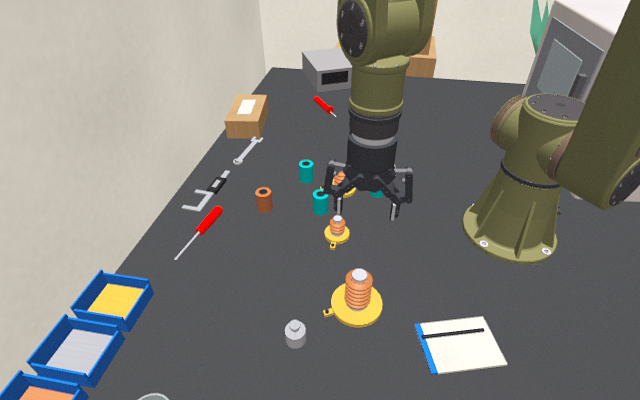

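All three posts stand on their plates: short at px (337,228), tall at (359,290), and medium behind the gripper, placed to within 3 mm by the scene fit. The spare sleeve and the weight haven't moved. Handing in.

```bash
python3 -c "
from workcell import *
print(hand_in())"
```

```text
the job is handed in; nothing more can be done
None
```

The job is handed in: the tested sleeve stands in the tray, all three posts stand centred on their plates by my camera fits, and the spare sleeve and weight were not touched; `hand_in()` returned no verdict.

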